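# Free the seized bolt of a parts box and slide its lid open

### The arm

A 6-joint arm with a two-finger parallel gripper is mounted at the origin on a cart in front of the work surface, level with it; the furniture and walls round the work are solid. World frame = base frame: x ahead of the robot, y to its left, z up, the work surface at z = 0. Lengths are in m, angles in rad, forces in N, time in s.
With the tool pointing down it reaches from about 0.25 to 0.775 m from the base axis. Payload 4 kg.
Tool frame: the origin (TCP) lies at the very end of the fingers, on their centre line; the grasp point (between the pads) lies 19 mm behind it (robot.tcp_to_grasp is the distance from the TCP to the grasp point, in m); z points along the fingers, y is the line along which they close (so a half turn about z gives the same grasp; the last joint's range is limited). The gripper opens to 94 mm and grips with 3 to 60 N. Pads are 16 mm wide; open, the fingers measure 119 mm over their backs; the gripper's body (75 mm by 177 mm) begins 78 mm behind the grasp point.
Start: joints at [1.125, 0.087, 1.371, -0, 1.684, -0.103], TCP at [0.185, 0.518, 0.206] pointing down, gripper open.
Joint ranges: [-3.1, 3.1], [-0.76, 2.03], [0.27, 2.55], [-1.08, 4.22], [0.17, 2.65], [-2.57, 2.57]. Speed limits (rad/s): [2.79, 2.79, 3.14, 3.14, 3.14, 3.14].

### API

Orientations are given as [roll, pitch, yaw] about the fixed x, y, z axes, in that order (R = Rz(yaw) Ry(pitch) Rx(roll)).
In Python, from bench import robot gives the robot as it stands.
- The arm moves only by the shell command python3 nudge.py 'ROWS'. ROWS is one flat JSON list of numbers that holds 1 to 20 rows one after another, with no inner brackets; each row has 5 numbers: the finger opening in m, then dx, dy, dz in units of 5 mm, then a turn about the tool's z in units of 0.1 rad; each row shifts and turns the commanded pose from where the row before left it, along the tool's axes as they then stand; what a row does not reach is not made up. A row lasts 1/12 s, in which the tool goes at most 0.0417 m and 0.125 rad, less where a joint would pass 70% of its speed; a pose out of reach is approached as far as the arm can. The fingers move at their own pace and stop on an object; the grip force is fixed at half the most. Time passes only in rows, so rows that do not move let the fingers close. It prints the time, the measured TCP pose, the force, the opening and the grip force at its end. Input that does not fit is refused with a message, and nothing moves.
- robot.get_obs(): the state, without advancing time (a new reading comes with each control period).
- robot.snapshot(name): name is "scene" or "top"; returns a dict with "color" (420x560x3 uint8, blue, green, red), "fx", "fy", "cx", "cy" (pixels), "extrinsics" (4x4, takes a point from world to camera coordinates). Camera axes: x right, y down, z forward; pixel columns grow to the right and rows downward; lengths in m; the calibration is good to about 2 mm. A picture is of the moment at which its call begins. There is no depth.
- robot.close_job(): hands the job in; it is judged then, once.
The state is a dict: "time": time; "joint_positions": joint angles; "qvel": joint speeds; "joint_torque": joint torques, N m; "tool_pos": TCP position; "ee_rot": TCP orientation; "wrist_force": force on the tool from outside, world axes, zero at the start; "wrist_torque": the same for the moment, N m; "width": finger opening in m; "finger_force": force on a finger pad.
Only numpy, scipy, OpenCV 4.12 (cv2) and the standard library are available. Lean on these libraries where they do the work, as an engineer would, in place of code of your own. Each camera call takes 0.05 s, during which the arm holds its last target. There are 200 camera calls.

### The job

The slide bolt on top of the steel parts box is rusted stiff. Work it to and fro by its upright post with short strokes until it runs free, draw it fully back to the left, then push the box's sliding lid fully open, away from you, and leave everything so. Do not knock over the small jar beside the box or shove it out of its place.

Things in the scene. Friction and masses are not known exactly. Their poses are not given: they have to be found in the camera images.
- parts_box: Grey steel box 150 (x) x 180 (y) x 60 mm high, fixed to the bench. Origin: centre of its underside; x points away from the robot (yaw within 0.45 rad), y left. Top at z 60 mm: the left half (y 0 to 90) is fixed and carries the bolt, the right half is a flat sliding lid. Straps over the rod at x 25, y 6 and 86 mm rise to z 83 mm. A lamp hangs low over the bench to its right.
- bolt_post (a point): Centre of the top of the bolt's upright round post, rusty steel, 16 mm in diameter (19 mm in its top 10 mm), on a horizontal 14 mm rod. Top at z 123 mm over the bench; shut it is at x 25, y 25 mm in the box frame, and moves along box +y. From z 85 mm up nothing is near it: push it from either side, straddle or grip it.
- bolt (a joint): Bolt travel in m along box +y: 0 shut, 0.045 drawn. Friction 4 N. Starts at 0 to 0.003. Seized: stops hard at 0.013, force does not help. Run back about 10 mm until it stops again, it then goes 4 mm farther (0.017, later 0.021); after the third full back stroke it runs free. Feel each stop at 12 to 20 N. Below about 0.033 its tip blocks the lid.
- lid_rib (a point): Centre of the top edge of the dark upright push rib on the lid: 10 mm thick (x), 56 mm long (y), 26 mm high, top at z 86 mm; lid surface at z 60 mm. Shut it stands at x -38, y -52 mm in the box frame. A staple for the bolt stands on the lid at x 25, y -20 mm, up to z 84 mm.
- lid (a joint): Travel of the sliding lid in m along the box's +x: 0 shut, 0.060 fully open (hard stop). Friction 2.5 N; it stays where it is left.
- flux_jar: Small white round jar with a blue-green lid, 57 mm across and 63 mm high, loose, 25 to 45 mm off the box's right side. Origin: centre of its underside.

How it is judged:
On the way, in this order (a step that is already met when the one before it is completed fails the run):
1. the bolt is worked free and drawn back (value of joint bolt above 0.038 m), for 0.1 s.
2. the lid is pushed open (value of joint lid above 0.05 m), for 0.1 s.
At the end, for the whole second after the job is handed in: The bolt is drawn at least 38 of its 45 mm, the lid is open at least 50 of its 60 mm, both at rest, and the jar stands upright (value of joint bolt above 0.038 m and value of joint lid above 0.05 m and velocity of joint lid between -0.01 and 0.01 m/s and velocity of joint bolt between -0.01 and 0.01 m/s and angle between flux_jar's own z axis and vertical below 0.3 rad); the robot touches nothing.
It fails at once if the jar beside the box is shoved more than 40 mm (distance of flux_jar from where it was at the start of the episode above 0.04 m).
It also fails if it takes over 58 s, if anything falls off the work surface, if the arm or the gripper's body presses on something with over 40 N, if the wrist force passes 120 N, or if a joint passes its speed limit or range.

## Working session

There is one attempt and no reset: what is moved stays moved. The work goes in short steps, Python scripts to look and compute and a shell command to move; the robot and the scene stay as the last step left them, time stands still between calls to the robot, and variables do not carry over. Pictures are saved under pics/ and viewed, at most 10 in all, crops included, and the job is handed in when it is done.

```bash
ls; mkdir -p pics; python3 - <<'E'
from bench import robot
import cv2,numpy as np,pickle
o=robot.get_obs();print({k:np.round(v,3) for k,v in o.items()})
d={}
for n in("scene","top"):
    s=robot.snapshot(n);d[n]=s;cv2.imwrite(f"pics/{n}0.png",s["color"]);print(n,s["fx"],s["cx"],s["cy"],np.round(s["extrinsics"],3).tolist())
pickle.dump(d,open("s0.pkl","wb"))
E
```

```text
bench.py
nudge.py
pics
{'time': np.float64(0.0), 'joint_positions': array([ 1.125,  0.088,  1.372,  0.   ,  1.684, -0.103]), 'qvel': array([-0.   , -0.   , -0.   , -0.001,  0.002,  0.   ]), 'joint_torque': array([-0.0000e+00, -3.4016e+01, -3.0244e+01,  7.2000e-02,  3.3000e-02,
       -0.0000e+00]), 'tool_pos': array([0.185, 0.518, 0.204]), 'ee_rot': array([-3.139, -0.   ,  2.799]), 'wrist_force': array([ 0.124, -0.388,  0.077]), 'wrist_torque': array([-0.017,  0.03 , -0.045]), 'finger_force': np.float64(0.0), 'width': np.float64(0.094)}
scene 519.7336990971469 272.3136625564329 203.22580146157603 [[-0.824, -0.567, -0.007, 0.349], [-0.441, 0.649, -0.619, 0.362], [0.356, -0.507, -0.785, 0.671], [0.0, 0.0, 0.0, 1.0]]
top 459.1139247135152 279.06910199053954 210.637506707789 [[-0.005, -1.0, -0.0, -0.151], [-0.986, 0.005, -0.165, 0.533], [0.165, -0.0, -0.986, 0.849], [0.0, 0.0, 0.0, 1.0]]
```

View pics/scene0.png

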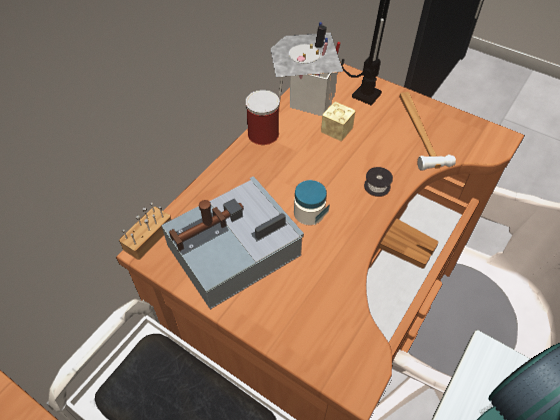

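View pics/top0.png

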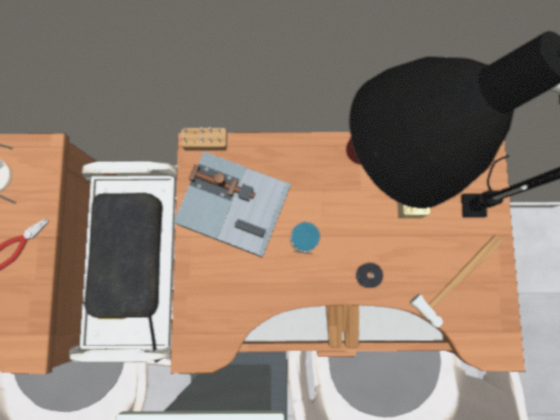

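Scene view: post at about (206,207), rib (270,226), jar (310,200). Top view: box corners near (210,153), (290,183), (263,255) and (177,218), jar (305,237), lamp hood at upper right. Enlarging the box for accurate corners.

```bash
python3 - <<'E'
import cv2,numpy as np,pickle
d=pickle.load(open("s0.pkl","rb"))
a=cv2.resize(d["top"]["color"][140:270,165:335],None,fx=4,fy=4,interpolation=cv2.INTER_CUBIC)
b=cv2.resize(d["scene"]["color"][170:310,155:345],None,fx=4,fy=4,interpolation=cv2.INTER_CUBIC)
cv2.imwrite("pics/ta.png",a);cv2.imwrite("pics/sb.png",b)
E
cat > h.py <<'E'
import numpy as np,pickle
d=pickle.load(open("s0.pkl","rb"))
def ray(n,u,v,z):
    s=d[n];E=np.array(s["extrinsics"]);R=E[:3,:3];c=-R.T@E[:3,3]
    r=R.T@np.array([(u-s["cx"])/s["fx"],(v-s["cy"])/s["fy"],1]);return c+r*(z-c[2])/r[2]
def proj(n,p):
    s=d[n];E=np.array(s["extrinsics"]);q=E[:3,:3]@p+E[:3,3];return np.array([s["fx"]*q[0]/q[2]+s["cx"],s["fy"]*q[1]/q[2]+s["cy"]])
E
```

```text
(no output)
```

View pics/ta.png

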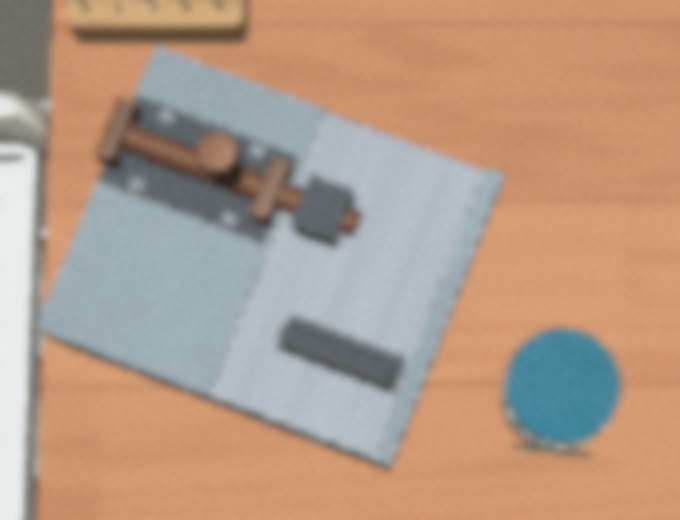

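View pics/sb.png

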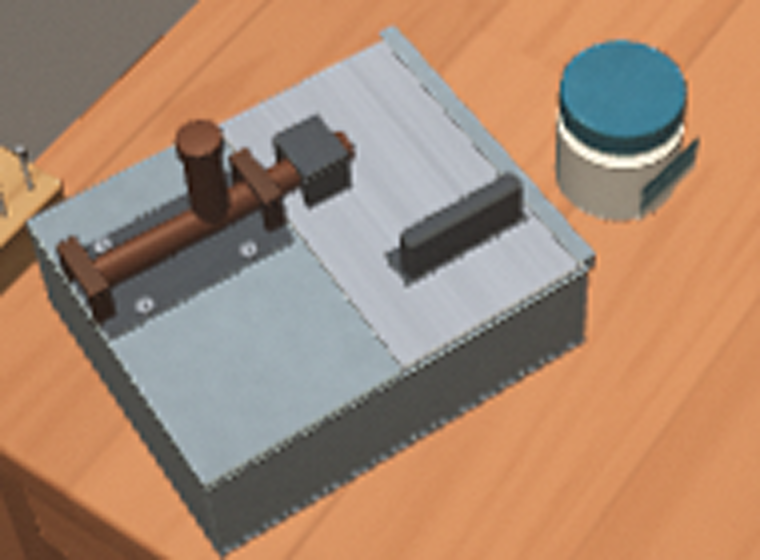

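Top crop: corners (155,47), (502,175), (390,467), (40,330); post top (217,155); rib centre (341,352); jar lid (562,386). Scene crop: corners (30,222), (390,30), (590,262), (208,487); post top (200,138).

```bash
python3 - <<'E'
from h import *
T=lambda u,v:(u/4+165-.4,v/4+140-.4)
S=lambda u,v:(u/4+155-.4,v/4+170-.4)
m=np.array([[75,90],[75,-90],[-75,-90],[-75,90]])/1000
def fit(P):
    P=np.array(P)[:,:2];c=P.mean(0);H=m.T@(P-c);th=np.arctan2(H[0,1]-H[1,0],H[0,0]+H[1,1])
    R=np.array([[np.cos(th),-np.sin(th)],[np.sin(th),np.cos(th)]]);return c,th,np.linalg.norm(m@R.T+c-P,axis=1)
A=[(155,47),(502,175),(390,467),(40,330)];B=[(30,222),(390,30),(590,262),(208,487)]
pt=[ray("top",*T(*a),.06) for a in A];ps=[ray("scene",*S(*a),.06) for a in B]
for P in(pt,ps):print(fit(P))
for n,P in(("top",T(217,155)),("scene",S(200,138))):print("post",n,ray(n,*P,.123))
for n,P in(("top",T(341,350)),("scene",S(461,209))):print("rib",n,ray(n,*P,.086))
print("jar",ray("top",*T(562,386),.063),ray("scene",*S(622,88),.063))
c=(fit(pt)[0]+fit(ps)[0])/2;th=(fit(pt)[1]+fit(ps)[1])/2
R=np.array([[np.cos(th),-np.sin(th)],[np.sin(th),np.cos(th)]])
print(c,th,"post",c+R@[.025,.025],"rib",c+R@[-.038,-.052],"staple",c+R@[.025,-.02])
E
```

```text
(array([ 0.54576604, -0.06466651]), np.float64(-0.36707736637090077), array([0.00096919, 0.00029264, 0.00049524, 0.00148056]))
(array([ 0.54663854, -0.06222392]), np.float64(-0.3637829979940957), array([0.00204542, 0.00121965, 0.00157192, 0.00026813]))
post top [ 0.5785932  -0.04621316  0.123     ]
post scene [ 0.57963427 -0.04449776  0.123     ]
rib top [ 0.49509815 -0.09991436  0.086     ]
rib scene [ 0.4926882  -0.09532422  0.086     ]
jar [ 0.48049168 -0.2027573   0.063     ] [ 0.4818921  -0.20105632  0.063     ]
[ 0.54620229 -0.06344521] -0.36543018218249823 post [ 0.57848532 -0.04902974] rib [ 0.49212917 -0.09843232] staple [ 0.56240452 -0.09105839]
```
Consistent. Post ~ (0.579,-0.0465) → bolt ~0.002. Good.

Units first: shifts go in units of 5 mm and turns go in units of 0.1 rad. So -0.031 m is -6.2, -0.022 m is -4.4, 0.023 rad is 0.23.

```bash
python3 nudge.py '[0.05, -6.2, -4.4, 0, 0.23, 0.05, -6.2, -4.4, 0, 0, 0.05, -6.2, -4.4, 0, 0, 0.05, -6.2, -4.4, 0, 0, 0.05, -6.2, -4.4, 0, 0, 0.05, -6.2, -4.4, 0, 0, 0.05, -6.2, -4.4, 0, 0, 0.05, -6.2, -4.4, 0, 0, 0.05, -6.2, -4.4, 0, 0, 0.05, -6.2, -4.4, 0, 0, 0.05, -6.2, -4.4, 0, 0, 0.05, -6.2, -4.4, 0, 0, 0.05, -6.2, -4.4, 0, 0, 0.05, -6.2, -4.4, 0, 0, 0.05, -6.2, -4.4, 0, 0, 0.05, -6.2, -4.4, 0, 0, 0.05, -6.2, -4.4, 0, 0, 0.05, 0, 0, 0, 0, 0.05, 0, 0, 0, 0]'
cat >> h.py <<'E'
def state():
    from bench import robot
    o=robot.get_obs();th=-.3654;R=np.array([[np.cos(th),-np.sin(th)],[np.sin(th),np.cos(th)]])
    p=o["tool_pos"];f=o["wrist_force"];y=o["ee_rot"][2]
    print("t %.2f"%o["time"],"box xy mm",np.round(1000*R.T@(p[:2]-[.5462,-.0634]),1),"z",round(p[2]*1000,1),"fbox",np.round(R.T@f[:2],1),"fz",round(f[2],1),"yaw",round(y,3),"w",round(o["width"],4),"ff",round(float(o["finger_force"]),1))
E
python3 -c "from h import *;state()"
```

```text
time: 1.68
tool_pos: [0.544, -0.0207, 0.204]
ee_rot: [-3.141, -0.003, 2.772]
wrist_force: [-0.0, 0.6, -0.3]
width: 0.0501
finger_force: 0.0
t 1.68 box xy mm [-17.3  39.1] z 204.0 fbox [-0.2  0.5] fz -0.3 yaw 2.772 w 0.0501 ff 0.0
```

To row units: -0.021 m is -4.2, 0.02 m is 4.

```bash
python3 nudge.py '[0.05, -4.2, -1.1, 0, 0, 0.05, -4.2, -1.1, 0, 0, 0.05, 0, 0, 4, 0, 0.05, 0, 0, 4, 0, 0.05, 0, 0, 4, 0, 0.05, 0, 0, 4, 0, 0.05, 0, 0, 4, 0, 0.05, 0, 0, 2.4, 0, 0.05, 0, 0, 0, 0]' >/dev/null; python3 - <<'E'
from h import *
state()
from bench import robot
import cv2
a=robot.snapshot("scene")["color"][150:310,135:335]
cv2.imwrite("pics/s1.png",cv2.resize(a,None,fx=3.5,fy=3.5,interpolation=cv2.INTER_CUBIC))
E
```

```text
t 2.43 box xy mm [20.9 30.1] z 90.0 fbox [-0.3 -0.4] fz -0.4 yaw 2.777 w 0.0501 ff 0.0
```

View pics/s1.png

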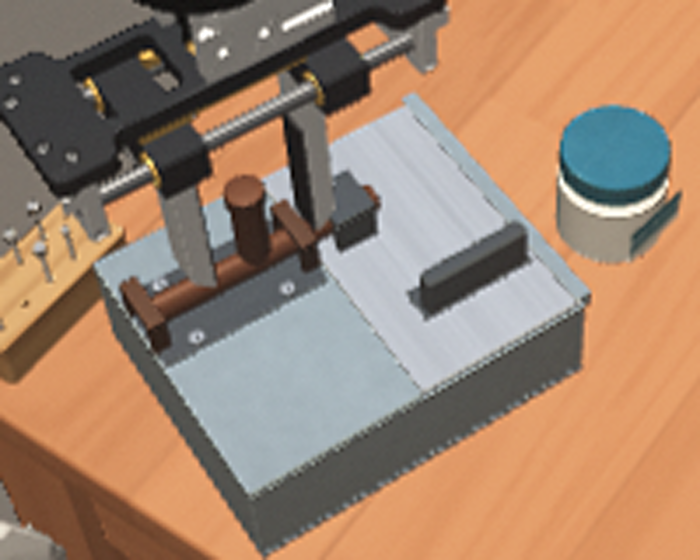

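The fingers straddle the post at crop (245,190) with the tips above the rod; the jar is untouched. Gripping.

```bash
python3 nudge.py '[0.05, -0.8, -0.2, 0, 0, 0, 0, 0, 0, 0, 0, 0, 0, 0, 0, 0, 0, 0, 0, 0, 0, 0, 0, 0, 0, 0, 0, 0, 0, 0]' >/dev/null; python3 -c "from h import *;state()"
python3 nudge.py '[0, 0, 0.6, 0, 0, 0, 0, 0.6, 0, 0, 0, 0, 0.6, 0, 0, 0, 0, 0, 0, 0, 0, 0, 0, 0, 0]'>/dev/null; python3 -c "from h import *;state()"
```

```text
t 2.98 box xy mm [28.4 28.5] z 94.0 fbox [0.5 3.7] fz 0.6 yaw 2.776 w 0.0199 ff 2.5
t 3.40 box xy mm [28.5 37. ] z 94.0 fbox [-0.  -4.1] fz 3.0 yaw 2.776 w 0.0173 ff 30.0
```

```bash
python3 nudge.py '[0, 0, 0.3, 0, 0, 0, 0, 0, 0, 0]'>/dev/null; python3 -c "from h import *;state()"
python3 nudge.py '[0, 0, 0.2, 0, 0, 0, 0, 0, 0, 0]'>/dev/null; python3 -c "from h import *;state()"
python3 nudge.py '[0, 0, 0.2, 0, 0, 0, 0, 0, 0, 0]'>/dev/null; python3 -c "from h import *;state()"
```

```text
t 3.57 box xy mm [28.5 38.7] z 94.0 fbox [ 0.8 -4.8] fz 3.3 yaw 2.776 w 0.0172 ff 30.0
t 3.73 box xy mm [28.5 39. ] z 93.9 fbox [ 0.9 -6. ] fz 4.6 yaw 2.775 w 0.0177 ff 30.0
t 3.90 box xy mm [28.5 39.1] z 93.9 fbox [-0.5 -7.8] fz 4.1 yaw 2.775 w 0.0175 ff 30.0
```

To row units: 0.0015 m is 0.3.

```bash
python3 nudge.py '[0, 0, 0.3, 0, 0, 0, 0, 0.3, 0, 0, 0, 0, 0, 0, 0]'>/dev/null; python3 -c "from h import *;state()"
python3 nudge.py '[0, 0, 0.2, 0, 0, 0, 0, 0.2, 0, 0, 0, 0, 0, 0, 0]'>/dev/null; python3 -c "from h import *;state()"
```

```text
t 4.15 box xy mm [28.5 39.6] z 93.9 fbox [ -1.  -13.2] fz 5.3 yaw 2.774 w 0.0177 ff 30.0
t 4.40 box xy mm [28.4 39.8] z 93.8 fbox [ -0.7 -16.7] fz 6.3 yaw 2.773 w 0.0177 ff 30.0
```

To row units: -0.003 m is -0.6.

```bash
python3 nudge.py '[0, 0, -0.6, 0, 0, 0, 0, -0.6, 0, 0, 0, 0, -0.6, 0, 0, 0, 0, -0.6, 0, 0, 0, 0, -0.6, 0, 0, 0, 0, 0, 0, 0, 0, 0, 0, 0, 0]'>/dev/null; python3 -c "from h import *;state()"
python3 nudge.py '[0, 0, -0.4, 0, 0, 0, 0, -0.4, 0, 0, 0, 0, 0, 0, 0, 0, 0, 0, 0, 0]'>/dev/null; python3 -c "from h import *;state()"
```

```text
t 4.98 box xy mm [28.4 32. ] z 93.9 fbox [0.4 3.9] fz 3.8 yaw 2.776 w 0.0172 ff 30.0
t 5.32 box xy mm [28.4 28.2] z 93.9 fbox [0.8 5.3] fz 4.0 yaw 2.777 w 0.0176 ff 30.0
```

To row units: -0.002 m is -0.4.

```bash
python3 nudge.py '[0, 0, -0.4, 0, 0, 0, 0, -0.4, 0, 0, 0, 0, 0, 0, 0, 0, 0, 0, 0, 0]'>/dev/null; python3 -c "from h import *;state()"
python3 nudge.py '[0, 0, -0.4, 0, 0, 0, 0, -0.2, 0, 0, 0, 0, 0, 0, 0, 0, 0, 0, 0, 0]'>/dev/null; python3 -c "from h import *;state()"
```

```text
t 5.65 box xy mm [28.4 27.6] z 93.9 fbox [ 1.2 13.1] fz 3.4 yaw 2.778 w 0.0174 ff 30.0
t 5.98 box xy mm [28.4 27.4] z 93.9 fbox [ 2.3 19. ] fz 2.0 yaw 2.779 w 0.0175 ff 30.0
```

```bash
python3 nudge.py '[0, 0, 0.6, 0, 0, 0, 0, 0.6, 0, 0, 0, 0, 0.6, 0, 0, 0, 0, 0.6, 0, 0, 0, 0, 0.6, 0, 0, 0, 0, 0.6, 0, 0, 0, 0, 0.6, 0, 0, 0, 0, 0, 0, 0, 0, 0, 0, 0, 0]'>/dev/null; python3 -c "from h import *;state()"
python3 nudge.py '[0, 0, 0.4, 0, 0, 0, 0, 0.4, 0, 0, 0, 0, 0, 0, 0, 0, 0, 0, 0, 0]'>/dev/null; python3 -c "from h import *;state()"
```

```text
t 6.73 box xy mm [28.4 38.3] z 93.9 fbox [-0.3 -3.4] fz 6.5 yaw 2.775 w 0.0177 ff 30.0
t 7.07 box xy mm [28.5 42. ] z 93.9 fbox [-0.  -3.2] fz 6.0 yaw 2.775 w 0.0175 ff 30.0
```

Past the old stop (39), so the first back stroke counted.

To row units: 0.002 m is 0.4, 0.001 m is 0.2.

```bash
python3 nudge.py '[0, 0, 0.4, 0, 0, 0, 0, 0.4, 0, 0, 0, 0, 0.2, 0, 0, 0, 0, 0.2, 0, 0, 0, 0, 0, 0, 0, 0, 0, 0, 0, 0]'>/dev/null; python3 -c "from h import *;state()"
python3 nudge.py '[0, 0, -0.6, 0, 0, 0, 0, -0.6, 0, 0, 0, 0, -0.6, 0, 0, 0, 0, -0.6, 0, 0, 0, 0, -0.6, 0, 0, 0, 0, -0.6, 0, 0, 0, 0, 0, 0, 0, 0, 0, 0, 0, 0]'>/dev/null; python3 -c "from h import *;state()"
```

```text
t 7.57 box xy mm [28.5 43.4] z 93.9 fbox [ -0.1 -13.4] fz 8.0 yaw 2.773 w 0.0172 ff 30.0
t 8.23 box xy mm [28.5 33.3] z 93.9 fbox [-0.   4.9] fz 5.0 yaw 2.776 w 0.0178 ff 30.0
```

Stop 2 was at about 43; the next back stop is expected near 32.

To row units: -0.002 m is -0.4, -0.001 m is -0.2.

```bash
python3 nudge.py '[0, 0, -0.4, 0, 0, 0, 0, -0.4, 0, 0, 0, 0, -0.2, 0, 0, 0, 0, 0, 0, 0, 0, 0, 0, 0, 0]'>/dev/null; python3 -c "from h import *;state()"
python3 nudge.py '[0, 0, -0.2, 0, 0, 0, 0, -0.2, 0, 0, 0, 0, 0, 0, 0, 0, 0, 0, 0, 0]'>/dev/null; python3 -c "from h import *;state()"
```

```text
t 8.65 box xy mm [28.4 31.7] z 93.9 fbox [ 0.8 12. ] fz 4.9 yaw 2.778 w 0.0177 ff 30.0
t 8.98 box xy mm [28.4 31.5] z 93.9 fbox [ 0.9 14.9] fz 3.4 yaw 2.778 w 0.0175 ff 30.0
```

To row units: 0.003 m is 0.6.

```bash
python3 nudge.py '[0, 0, 0.6, 0, 0, 0, 0, 0.6, 0, 0, 0, 0, 0.6, 0, 0, 0, 0, 0.6, 0, 0, 0, 0, 0.6, 0, 0, 0, 0, 0.6, 0, 0, 0, 0, 0.6, 0, 0, 0, 0, 0.6, 0, 0, 0, 0, 0, 0, 0, 0, 0, 0, 0, 0]'>/dev/null; python3 -c "from h import *;state()"
python3 nudge.py '[0, 0, 0.4, 0, 0, 0, 0, 0.4, 0, 0, 0, 0, 0.2, 0, 0, 0, 0, 0, 0, 0, 0, 0, 0, 0, 0]'>/dev/null; python3 -c "from h import *;state()"
```

```text
t 9.82 box xy mm [28.5 46.9] z 93.9 fbox [ 0.3 -3.3] fz 6.5 yaw 2.775 w 0.0178 ff 30.0
t 10.23 box xy mm [28.5 47.4] z 93.9 fbox [ -0.5 -14.1] fz 7.9 yaw 2.773 w 0.0176 ff 30.0
```

Stop 3 at about 47. Third back stroke, to about 36.

To row units: -0.003 m is -0.6.

```bash
python3 nudge.py '[0, 0, -0.6, 0, 0, 0, 0, -0.6, 0, 0, 0, 0, -0.6, 0, 0, 0, 0, -0.6, 0, 0, 0, 0, -0.6, 0, 0, 0, 0, -0.6, 0, 0, 0, 0, 0, 0, 0, 0, 0, 0, 0, 0]'>/dev/null; python3 -c "from h import *;state()"
python3 nudge.py '[0, 0, -0.4, 0, 0, 0, 0, -0.4, 0, 0, 0, 0, -0.4, 0, 0, 0, 0, 0, 0, 0, 0, 0, 0, 0, 0]'>/dev/null; python3 -c "from h import *;state()"
```

```text
t 10.90 box xy mm [28.5 37.3] z 93.9 fbox [1.1 3.3] fz 5.2 yaw 2.776 w 0.0176 ff 30.0
t 11.32 box xy mm [28.5 35.6] z 93.9 fbox [ 1.4 13.2] fz 3.3 yaw 2.778 w 0.0174 ff 30.0
```

```bash
python3 nudge.py '[0, 0, -0.2, 0, 0, 0, 0, 0, 0, 0, 0, 0, 0.6, 0, 0, 0, 0, 0.6, 0, 0, 0, 0, 0.6, 0, 0, 0, 0, 0.6, 0, 0, 0, 0, 0.6, 0, 0, 0, 0, 0.6, 0, 0, 0, 0, 0.6, 0, 0, 0, 0, 0.6, 0, 0, 0, 0, 0, 0, 0, 0, 0, 0, 0, 0]'>/dev/null; python3 -c "from h import *;state()"
python3 nudge.py '[0, 0, 0.4, 0, 0, 0, 0, 0.4, 0, 0, 0, 0, 0, 0, 0, 0, 0, 0, 0, 0]'>/dev/null; python3 -c "from h import *;state()"
```

```text
t 12.32 box xy mm [28.6 51.3] z 93.9 fbox [ 0.2 -2.8] fz 6.1 yaw 2.775 w 0.0175 ff 30.0
t 12.65 box xy mm [28.6 55.1] z 93.9 fbox [-0.1 -3.2] fz 7.4 yaw 2.775 w 0.0176 ff 30.0
```

The bolt runs free. Drawing it to the end.

To row units: 0.003 m is 0.6.

```bash
python3 nudge.py '[0, 0, 0.6, 0, 0, 0, 0, 0.6, 0, 0, 0, 0, 0.6, 0, 0, 0, 0, 0.6, 0, 0, 0, 0, 0.6, 0, 0, 0, 0, 0, 0, 0, 0, 0, 0, 0, 0]'>/dev/null; python3 -c "from h import *;state()"
python3 nudge.py '[0, 0, 0.2, 0, 0, 0, 0, 0.2, 0, 0, 0, 0, 0.2, 0, 0, 0, 0, 0, 0, 0, 0, 0, 0, 0, 0]'>/dev/null; python3 -c "from h import *;state()"
```

```text
t 13.23 box xy mm [28.7 70.3] z 93.9 fbox [ 1.1 -2.6] fz 5.8 yaw 2.775 w 0.0179 ff 30.0
t 13.65 box xy mm [28.7 71.3] z 93.9 fbox [-0.3 -7.6] fz 7.4 yaw 2.774 w 0.0177 ff 30.0
```

```bash
python3 nudge.py '[0, 0, -0.4, 0, 0, 0.05, 0, 0, 0, 0, 0.05, 0, 0, 0, 0, 0.05, 0, 0, 0, 0, 0.05, 0, 0, 0, 0, 0.05, 0, 0, -4, 0, 0.05, 0, 0, -4, 0, 0.05, 0, 0, -4, 0, 0.05, 0, 0, 0, 0]'>/dev/null; python3 -c "from h import *;state()"
python3 nudge.py '[0, 2.6, -3.32, 0, 0, 0, 2.6, -3.32, 0, 0, 0, 2.6, -3.32, 0, 0, 0, 2.6, -3.32, 0, 0, 0, 2.6, -3.32, 0, 0, 0, 2.6, -3.32, 0, 0, 0, 2.6, -3.32, 0, 0, 0, 0, 0, 0, 0, 0, 0, 0, 0, 0, 0, 0, 0, 0, 0]'>/dev/null
python3 - <<'E'
from h import *
state()
from bench import robot
import cv2
a=robot.snapshot("scene")["color"][130:310,135:345]
cv2.imwrite("pics/s2.png",cv2.resize(a,None,fx=3,fy=3,interpolation=cv2.INTER_CUBIC))
E
```

```text
t 14.40 box xy mm [30.2 74.5] z 157.8 fbox [ 0.4 -0.4] fz 0.7 yaw 2.776 w 0.0503 ff 0.0
t 15.23 box xy mm [-62.8 -41.8] z 152.7 fbox [1.  0.4] fz 0.0 yaw 2.776 w 0.0007 ff 0.0
```

View pics/s2.png

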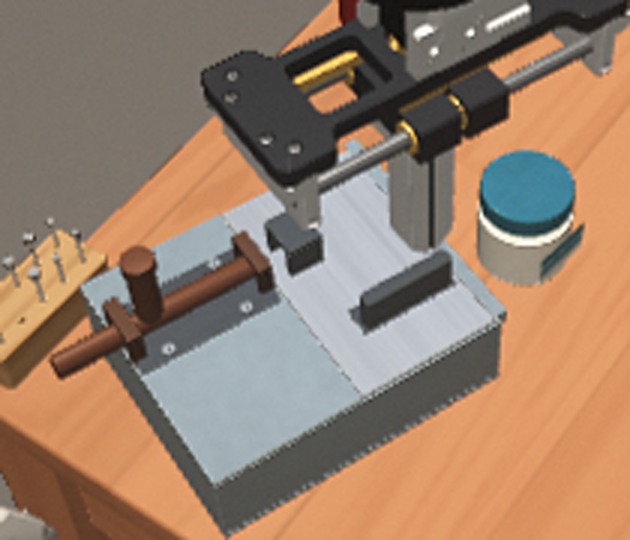

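The bolt is fully drawn: post at crop (140,255), tip clear of the staple. The closed fingers hang above the near side of the lid; lowering them behind the rib.

```bash
python3 nudge.py '[0, 0, 0, 4, 0, 0, 0, 0, 4, 0, 0, 0, 0, 4, 0, 0, 0, 0, 2, 0, 0, 0, 0, 2, 0, 0, 0, 0, 0, 0, 0, 0, 0, 0, 0]'>/dev/null; python3 -c "from h import *;state()"
python3 nudge.py '[0, -1.2, 0, 0, 0, 0, -1.2, 0, 0, 0, 0, -0.8, 0, 0, 0, 0, -0.8, 0, 0, 0, 0, 0, 0, 0, 0, 0, 0, 0, 0, 0]'>/dev/null; python3 -c "from h import *;state()"
```

```text
t 15.87 box xy mm [-62.7 -41.9] z 73.4 fbox [ 0.  -0.4] fz 0.2 yaw 2.776 w 0.0005 ff 0.0
t 16.37 box xy mm [-42.  -42.3] z 73.7 fbox [-0.9  0.1] fz 0.4 yaw 2.776 w 0.0002 ff 0.0
```

To row units: -0.004 m is -0.8.

```bash
python3 nudge.py '[0, -0.8, 0, 0, 0, 0, -0.8, 0, 0, 0, 0, -0.8, 0, 0, 0, 0, -0.8, 0, 0, 0, 0, -0.8, 0, 0, 0, 0, 0, 0, 0, 0]'>/dev/null; python3 -c "from h import *;state()"
python3 nudge.py '[0, -0.8, 0, 0, 0, 0, -0.8, 0, 0, 0, 0, -0.8, 0, 0, 0, 0, -0.8, 0, 0, 0, 0, -0.8, 0, 0, 0, 0, 0, 0, 0, 0]'>/dev/null; python3 -c "from h import *;state()"
```

```text
t 16.87 box xy mm [-21.8 -42.3] z 73.4 fbox [-0.4 -0.1] fz 0.3 yaw 2.776 w 0.0005 ff 0.2
t 17.37 box xy mm [ -1.8 -42.3] z 73.3 fbox [-0.2 -0.4] fz 1.2 yaw 2.776 w 0.0004 ff 0.2
```

To row units: -0.004 m is -0.8, -0.002 m is -0.4.

```bash
python3 nudge.py '[0, -0.8, 0, 0, 0, 0, -0.8, 0, 0, 0, 0, -0.8, 0, 0, 0, 0, -0.4, 0, 0, 0, 0, 0, 0, 0, 0, 0, 0, 0, 0, 0]'>/dev/null
python3 - <<'E'
from h import *
state()
from bench import robot
import cv2
a=robot.snapshot("scene")["color"][130:310,135:345]
cv2.imwrite("pics/s3.png",cv2.resize(a,None,fx=3,fy=3,interpolation=cv2.INTER_CUBIC))
E
```

```text
t 17.87 box xy mm [  9.4 -42.3] z 73.3 fbox [-7. -1.] fz 2.7 yaw 2.776 w 0.0005 ff 3.7
```

View pics/s3.png

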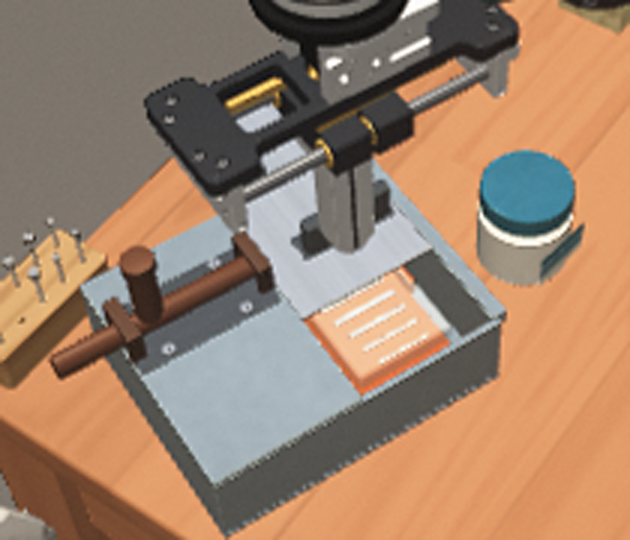

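The lid is open, with the rib at crop (345,220) and the tray exposed. The contact force jumped to 7 N at x 9.4, as predicted for the hard stop. The jar is unmoved. Backing off and lifting.

To row units: -0.002 m is -0.4.

```bash
python3 nudge.py '[0, -0.4, 0, 0, 0, 0, 0, 0, 0, 0]'>/dev/null; python3 -c "from h import *;state()"
python3 nudge.py '[0, 1.2, 0, 0, 0, 0, 2, 0, 0, 0, 0, 2, 0, 0, 0, 0, 0, 0, -4, 0, 0, 0, 0, -6, 0, 0, 0, 0, -6, 0, 0, 0, 0, -4, 0, 0, 0, 0, 0, 0, 0, 0, 0, 0, 0, 0, 0, 0, 0, 0]'>/dev/null
python3 - <<'E'
from h import *
state()
from bench import robot
import cv2
a=robot.snapshot("scene")["color"][130:310,135:345]
cv2.imwrite("pics/s4.png",cv2.resize(a,None,fx=3,fy=3,interpolation=cv2.INTER_CUBIC))
E
```

```text
t 18.08 box xy mm [  9.4 -42.3] z 73.3 fbox [-11.8  -1.3] fz 7.8 yaw 2.776 w 0.0006 ff 6.2
t 18.92 box xy mm [-13.6 -42.2] z 172.2 fbox [0.1 0.7] fz 0.4 yaw 2.776 w 0.0006 ff 0.0
```

View pics/s4.png

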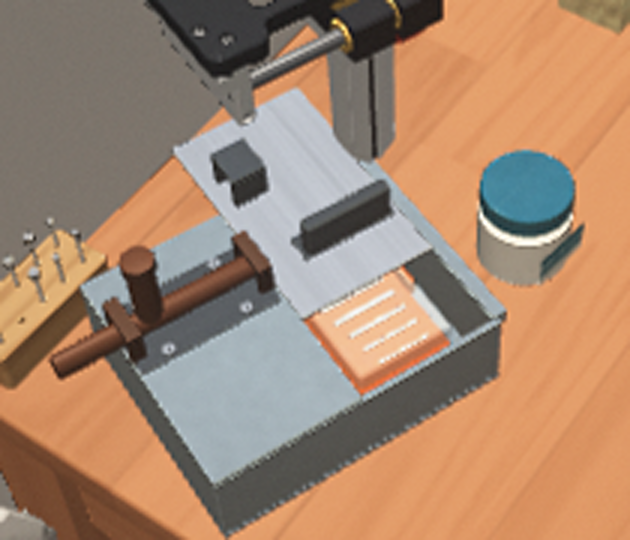

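The lid is open to its stop, the bolt is drawn, the jar stands in place, and the gripper is clear. Handing in.

```bash
python3 -c "
from bench import robot;print(robot.close_job())"
```

```text
the job is handed in; nothing more can be done
None
```

I worked the bolt free with three back strokes and drew it fully back, then pushed the lid open to its hard stop; the jar stands where it was, and the job is handed in at about 19 s (the hand-in gave no verdict).

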